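# Unlock the spring-return lock box and hold the key turned

### The arm

A 7-joint arm with a two-finger parallel gripper is mounted at the origin on a cart in front of the work surface, level with it; the furniture and walls round the work are solid. World frame = base frame: x ahead of the robot, y to its left, z up, the work surface at z = 0. Lengths are in m, angles in rad, forces in N, time in s.
With the tool pointing down it reaches from about 0.35 to 0.9 m from the base axis. Payload 8.1 kg.
Tool frame: the origin (TCP) lies between the finger pads; the fingertips stand 22 mm ahead of it and the grasp point (between the pads) lies 3 mm ahead of it; z points along the fingers, x is the direction in which the jaws open and shut, and the axes are right-handed (so a half turn about z gives the same grasp; the last joint's range is limited). The gripper opens to 92 mm and grips with 3 to 60 N. Pads are 19 mm wide; open, the fingers measure 130 mm over their backs; the gripper's body (75 mm by 190 mm) begins 47 mm behind the grasp point.
Start: joints at [-1.209, 0.434, 0.025, 1.573, -0.012, 1.134, -0.075], TCP at [0.28, 0.559, 0.249] pointing down, gripper open.
Joint ranges: [-2.62, 2.62], [-0.44, 2.09], [-1.27, 1.32], [0.08, 2.57], [-1.32, 4.46], [0.12, 2], [-2.74, 2.74]. Speed limits (rad/s): [2.22, 2.22, 3.01, 3.01, 3.14, 3.14, 3.14].

### API

Orientations are given as a rotation vector (axis times angle).
In Python, from cell import arm, vision, order gives the robot as it stands.
- The arm moves only by the tool apply_moves, never from a script. Its argument "commands" is a list of rows, each a list of 6 numbers: the shift along the tool's x, y, z in cm, then the turn, a rotation vector about the tool's x, y, z in rad. A call has 1 to 5 rows; each row shifts and turns the commanded pose from where the row before left it, along the tool's axes as they then stand; what a row does not reach is not made up. A row lasts 1/10 s, in which the tool goes at most 50 mm and 8.59 degrees, less where a joint would pass 70% of its speed; a pose out of reach is approached as far as the arm can. A call with a gripper value outside its range is refused whole. "claw" is the closure, from -1 (fully open) to 1 (shut), so that 0 is half open, set as the call begins (left out, the last holds). The fingers move at their own pace and stop on an object; "newtons" is the grip in N (left out, the last holds). Time passes only in rows, so rows that do not move let the fingers close. It gives the time, the measured TCP pose, the force and the opening at its end, in the units of the state.
- arm.observe(): the state, without advancing time (a new reading comes with each control period).
- vision.get_image(name): name is "scene" or "top"; returns (picture, depth): 480x640x3 uint8, red, green, blue; 480x640 float32, m along the optical axis (not along the pixel's ray), 0 where there is no reading.
- vision.get_calibration(name): a dict with "K" (3x3 intrinsics, pixels), "R" (3x3) and "t" (3): a world point X has camera coordinates R X + t. Camera axes: x right, y down, z forward; pixel columns grow to the right and rows downward; lengths in m; the calibration is good to about 2 mm. A picture is of the moment at which its call begins. get_calibration takes no time and is no camera call.
- order.sign_off(): hands the job in, once; it reports no verdict.
The state is a dict: "clock": time; "joints": joint angles; "dq": joint speeds; "joint_efforts": joint torques, N m; "position": TCP position; "ee_rot": TCP orientation; "force": force on the tool from outside, world axes, zero at the start; "ft_torque": the same for the moment, N m; "width": opening from 0.0 (shut) to 1.0 (fully open).
Only numpy, scipy, OpenCV 4.12 (cv2) and the standard library are available. Lean on these libraries where they do the work, as an engineer would, in place of code of your own. Each camera call takes 0.05 s, during which the arm holds its last target.

### The job

Slide the orange-headed key out through the open end of its wooden holder and push it fully home, blade down, in the keyway on top of the lock box, working it down past the sticky pins. Then turn it clockwise (seen from above) as far as it goes, about a quarter turn, and finish there, still gripping the key, because the lock springs back when let go. Leave the loose things around the work where they stand.

Things in the scene. Friction and masses are not known exactly. Their poses are not given: they have to be found in the camera images.
- key: Loose 60 g brass key standing blade down. Origin: centre of the blade tip; z up the key, x across the flat blade, y through it. From the tip up (mm): blade 12 (x) x 5 (y), wedge tip, z 0-17; shank d 5, 17-26; collar disc d 20, 26-30, its underside is the stop; neck d 8, 30-38; orange head above. May enter the lock either way round (half turn about z).
- key_head (a point): Centre of the key's orange head, on the key's axis 57 mm above the tip. The head is 28 (key x) x 10 (key y) x 38 (z) mm, z 38 to 76 mm above the tip; grasp it across its 10 mm.
- key_holder: Fixed dark wooden block 80 (x) x 60 (y) x 38.5 (z) mm, two aluminium lips on top. Origin: centre of underside; x runs along the channel, closed at +x. Key collar rests at z 30 mm (tip at z 4) under the lips (z 35.5 to 38.5, 12 mm gap for the neck; blade slot 8 mm): the key cannot be lifted there. It starts at y 0, x -2 to 16 mm, blade along x.
- holder_exit (a point): Centre of the channel's open end, at the holder's (-40, 0, 30) mm, collar floor height. Slide the key level along the holder's -x; it is free to lift once its axis is 12 mm beyond this point.
- lockbox: Fixed wooden box 124 (x) x 174 (y) mm, deck 56 mm high; steel lock case (66 x 58 mm, top at z 62) on its +y half, pale lid with brass keeper (11 mm high) on its -y half. A bolt runs from case to keeper and draws back as the key turns. Origin: centre of underside. The keyway's long side runs along the box's x. Box and holder may have swapped places.
- keyway (a point): Centre of the keyway mouth in the case's top, box frame (-5, 36, 62) mm. Slot 13.6 (box x) x 6.6 (box y) mm, 1.5 mm lead-in. Key goes in vertically 26 mm, till the collar meets the case. It can turn only over the last 3 mm. Two sticky spring pins catch the tip at about 13 and 19 mm depth; each yields to some 5 to 15 N, small yaw wiggles help.
- lock_plug (a joint): Turn of the lock cylinder: 0 at rest (slot along the box's x), grows clockwise seen from above to a stop at 1.45 rad. A spring of 0.04 N m at rest, 0.11 N m when turned, drives it back. The key has about 0.15 rad of play in it before it follows.
- beaker: Small beaker, 47 mm wide, 55 mm high, loose, bystander. Origin: centre of underside.
- amber_dropper: Amber dropper bottle with black bulb, 39 mm wide, 102 mm high, loose, bystander. Origin: centre of underside.
- label_roll: White roll of labels lying flat, 64 mm across, 26 mm high, loose, bystander. Origin: centre of underside.
- black_atomiser: Thin clear vial with black cap, 18 mm wide, 80 mm high, loose, bystander. Origin: centre of underside.
- funnel: Plastic funnel standing on its rim, 57 mm wide, 56 mm high, loose, bystander. Origin: centre of underside.

How it is judged:
On the way, in this order (a step that is already met when the one before it is completed fails the run):
1. the key has left its holder through the open end (x of key in the frame of key_holder below -0.05 m), for 0.1 s.
2. the key is fully home in the keyway, lock not yet turned (z of key in the frame of keyway below -0.0235 m and horizontal distance between key and keyway below 0.004 m and angle between key's own z axis and vertical below 0.12 rad and value of joint lock_plug below 0.3 rad), for 0.1 s.
3. the key has turned the lock to its stop (value of joint lock_plug above 1.25 rad and z of key in the frame of keyway below -0.0215 m), for 0.3 s.
At the end, for the whole second after the job is handed in: The gripper still grips the key (over 2 N), the key is upright (within 0.12 rad) in the keyway within 4 mm of its axis and at least 21.5 mm deep, and the lock is held at more than 1.25 rad of its 1.45 rad turn (all of step 3 and velocity of joint lock_plug below 0.1 rad/s and horizontal distance between key and keyway below 0.004 m and angle between key's own z axis and vertical below 0.12 rad and contact force between key and the fingers above 2 N); the arm keeps its last pose, push and grip.
It fails at once if a loose bystander was pushed more than 3 cm (distance of any of beaker, amber_dropper, label_roll, black_atomiser, funnel from where it was at the start of the episode above 0.03 m).
It also fails if it takes over 58 s, if anything falls off the work surface, if the arm or the gripper's body presses on something with over 40 N, if the wrist force passes 120 N, or if a joint passes its speed limit or range.

## Working session

There is one attempt and no reset: what is moved stays moved. The work goes in short steps, Python scripts to look and compute and a tool call to move; the robot and the scene stay as the last step left them, time stands still between calls to the robot, and variables do not carry over. Pictures are saved under pics/ and viewed, and the job is handed in when it is done.

Besides the shell and the picture viewer there is one more tool, called by a JSON object that holds its "method" and its "body". apply_moves: Moves the arm, as the interface text tells. Its arguments: {"type":"object","properties":{"commands":{"type":"array","items":{"type":"array","items":{"type":"number"}}},"claw":{"type":"number"},"newtons":{"type":"number"}},"required":["commands"]}

```bash
mkdir -p pics; ls; python3 - <<'E'
from cell import arm, vision
import cv2,numpy as np
for n in("scene","top"):
    p,d=vision.get_image(n); cv2.imwrite(f"pics/{n}0.png",p[:,:,::-1]); np.savez(f"{n}0.npz",p=p,d=d)
    print(vision.get_calibration(n))
print(arm.observe())
E
```

```text
pics
{'K': array([[534.55277675,   0.        , 316.43034333],
       [  0.        , 534.55277675, 232.66544442],
       [  0.        ,   0.        ,   1.        ]]), 'R': array([[ 0.89678438, -0.44246538, -0.00146968],
       [-0.24292087, -0.48956794, -0.83744414],
       [ 0.36982053,  0.75136384, -0.54652095]]), 't': array([-0.54574936,  0.20213885,  1.04264453])}
{'K': array([[618.4852048 ,   0.        , 319.84532575],
       [  0.        , 618.4852048 , 231.30243194],
       [  0.        ,   0.        ,   1.        ]]), 'R': array([[ 0.10142527, -0.99483114,  0.00488959],
       [-0.95707716, -0.09891517, -0.27243181],
       [ 0.27150731,  0.02295176, -0.96216267]]), 't': array([-0.07641138,  0.62840729,  1.4994771 ])}
{'clock': 0.1, 'joints': array([-1.20859797,  0.4351395 ,  0.02498882,  1.57399362, -0.01158655,
        1.13401835, -0.07511804]), 'dq': array([ 0.00055254, -0.00309275, -0.002184  , -0.00289886, -0.00032584,
        0.00041953,  0.00098394]), 'joint_efforts': array([ 2.37095905e-03, -6.69123244e+01,  9.87317674e-01, -3.15146613e+01,
       -6.06912095e-02,  3.74384795e-02,  4.53059431e-05]), 'position': array([0.28001633, 0.55828422, 0.24803702]), 'ee_rot': array([ 2.67269152e+00,  1.64951365e+00, -1.75825961e-03]), 'force': array([-0.18250726, -0.27107291,  0.47768494]), 'ft_torque': array([ 0.0188056 , -0.04070467,  0.035637  ]), 'width': 1.0001478871132132}
```

View pics/scene0.png

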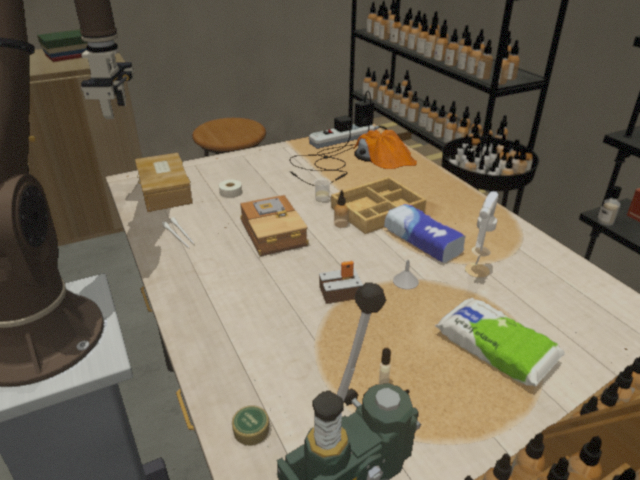

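View pics/top0.png

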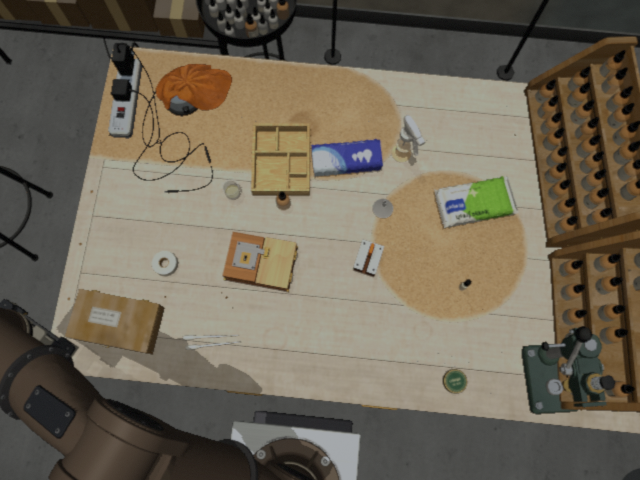

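The top view shows the lock box near (262,260) and the key holder near (368,258). The key's orange head stands in its channel. I'll zoom in on both.

```bash
python3 - <<'E'
import cv2,numpy as np
p=np.load("top0.npz")["p"][:,:,::-1]
a=cv2.resize(p[225:300,215:305],None,fx=6,fy=6,interpolation=cv2.INTER_CUBIC)
b=cv2.resize(p[230:285,345:390],None,fx=8,fy=8,interpolation=cv2.INTER_CUBIC)
c=np.zeros((460,800,3),np.uint8); 
c[:a.shape[0],:540]=a; 
cv2.imwrite("pics/ztop_box.png",a);
s=np.load("scene0.npz")["p"][:,:,::-1]
s1=cv2.resize(s[255:305,310:375],None,fx=7,fy=7,interpolation=cv2.INTER_CUBIC)
c=np.zeros((450,820,3),np.uint8); c[:440,:360]=b; c[:350,362:362+455]=s1
cv2.imwrite("pics/zhold.png",cv2.resize(c,(800,439)))
cv2.imwrite("pics/zscene_box.png",cv2.resize(s[190:255,235:310],None,fx=7,fy=7,interpolation=cv2.INTER_CUBIC))
E
```

```text
(no output)
```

View pics/ztop_box.png

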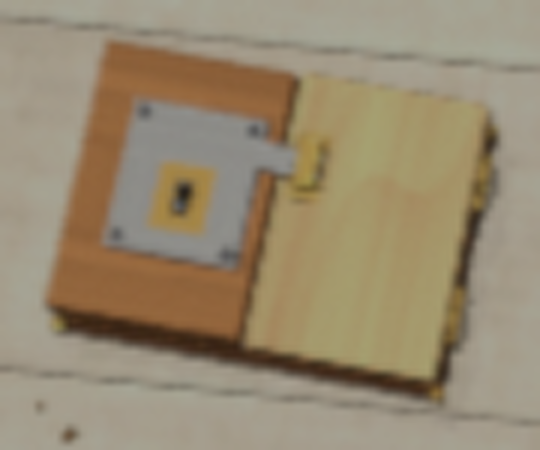

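View pics/zhold.png

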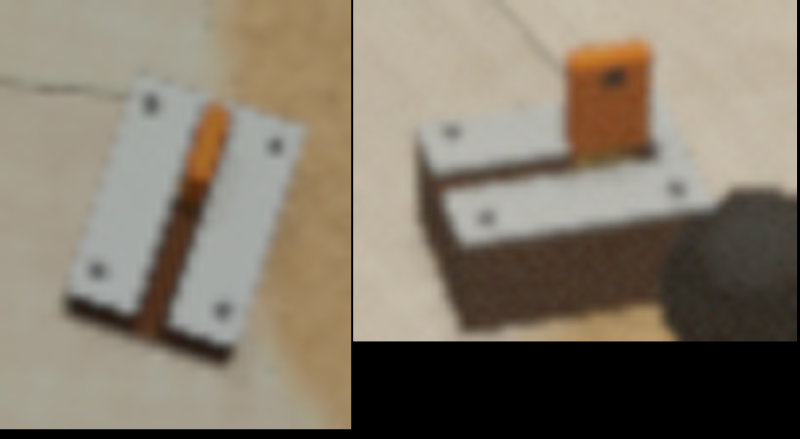

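View pics/zscene_box.png

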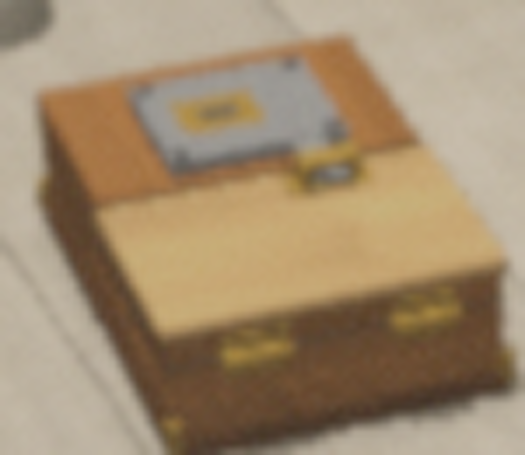

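Holder open end faces the robot (bottom of the top view), with the key at the far end. The box +y (lock case) is at image left, and the keyway slot is about (245,258) px. Next I'll measure both.

```bash
cat > h.py <<'E'
import numpy as np,cv2
from cell import vision
C={n:vision.get_calibration(n) for n in("scene","top")}
def ray(n,uv,z):
    c=C[n];o=-c["R"].T@c["t"]
    d=c["R"].T@np.linalg.solve(c["K"],np.array([uv[0],uv[1],1.]))
    return (o+d*(z-o[2])/d[2])
def tri(u1,u2):
    A=[];b=[]
    for n,uv in(("scene",u1),("top",u2)):
        c=C[n];o=-c["R"].T@c["t"];d=c["R"].T@np.linalg.solve(c["K"],np.array([uv[0],uv[1],1.]));d/=np.linalg.norm(d)
        P=np.eye(3)-np.outer(d,d);A.append(P);b.append(P@o)
    return np.linalg.lstsq(np.vstack(A),np.hstack(b),rcond=None)[0]
def proj(n,X):
    c=C[n];x=c["K"]@(c["R"]@np.asarray(X)+c["t"]);return x[:2]/x[2]
def load(n,k=0):
    z=np.load(f"{n}{k}.npz");return z["p"],z["d"]
E
python3 - <<'E'
from h import *
for n,roi in(("top",(215,225,395,300)),("scene",(230,185,385,310))):
    p,d=load(n);hsv=cv2.cvtColor(p,cv2.COLOR_RGB2HSV)
    x0,y0,x1,y1=roi
    h=hsv[y0:y1,x0:x1]
    if n=="top":
        for (u,v) in[(245,250),(238,262),(245,258),(355,262),(375,255),(371,245),(250,255)]: print((u,v),p[v,u],hsv[v,u],d[v,u])
    else:
        for (u,v) in[(268,205),(262,207),(330,275),(348,268),(240,225)]: print((u,v),p[v,u],hsv[v,u],d[v,u])
E
```

```text
(245, 250) [140 140 135] [ 30   9 140] 1.6015892
(238, 262) [141 139 134] [ 21  13 141] 1.5914117
(245, 258) [63 61 53] [24 40 63] 1.6229384
(355, 262) [160 161 156] [ 36   8 161] 1.61378
(375, 255) [164 167 163] [ 53   6 167] 1.6185247
(371, 245) [157 105  60] [ 14 158 157] 1.5801649
(250, 255) [155 138 106] [ 20  81 155] 1.5950593
(268, 205) [149 127  89] [ 19 103 149] 1.3497063
(262, 207) [174 141  75] [ 20 145 174] 1.3341912
(330, 275) [184 184 177] [ 30  10 184] 1.1400032
(348, 268) [123  73  39] [ 12 174 123] 1.1189486
(240, 225) [182 172 152] [ 20  42 182] 1.3835999
```

```bash
cat > m.py <<'E'
from h import *
def up(n,roi,f=6):
    p,_=load(n);x0,y0,x1,y1=roi
    q=cv2.resize(p[y0:y1,x0:x1],None,fx=f,fy=f,interpolation=cv2.INTER_CUBIC)
    return q,lambda P:(np.asarray(P,float)+.5)/f-.5+np.array([x0,y0])
def quad(mask,k=15):
    m=cv2.morphologyEx(mask,cv2.MORPH_CLOSE,np.ones((k,k),np.uint8))
    cs,_=cv2.findContours(m,cv2.RETR_EXTERNAL,cv2.CHAIN_APPROX_NONE)
    c=max(cs,key=cv2.contourArea);return c,m
def xyfit(n,c,tf,z):
    X=np.array([ray(n,q,z)[:2] for q in tf(c[:,0,:])])
    r=cv2.minAreaRect((X*1000).astype(np.float32));return X,r
if __name__=="__main__":
    for n,rb,rh in(("top",(230,237,262,275),(347,235,390,282)),("scene",(245,190,290,220),(312,255,372,295))):
        q,tf=up(n,rb);hsv=cv2.cvtColor(q,cv2.COLOR_RGB2HSV).astype(int)
        m=((hsv[...,1]<35)&(hsv[...,2]>85)).astype(np.uint8)*255
        c,mm=quad(m,9);X,r=xyfit(n,cv2.convexHull(c),tf,.062);print(n,"case",r,cv2.contourArea(c))
        cv2.drawContours(q,[c],-1,(255,0,0),1)
        b=((hsv[...,1]>75)&(hsv[...,0]>14)).astype(np.uint8)*255
        b2=b.copy()
        # brass plate: inside hull of case
        hm=np.zeros_like(b);cv2.drawContours(hm,[cv2.convexHull(c)],-1,255,-1)
        b=cv2.erode(hm,np.ones((25,25),np.uint8))&b
        c2,_=quad(b,21);X,r=xyfit(n,cv2.convexHull(c2),tf,.062);print(n,"brass",r)
        cv2.drawContours(q,[c2],-1,(0,0,255),1)
        hp=np.zeros_like(b);cv2.drawContours(hp,[cv2.convexHull(c2)],-1,1,-1);hp=cv2.erode(hp,np.ones((17,17),np.uint8))
        g=cv2.cvtColor(q,cv2.COLOR_RGB2GRAY).astype(float);w=np.clip(115-g,0,None)*hp
        v,u=np.indices(w.shape);uv=tf(((w*u).sum()/w.sum(),(w*v).sum()/w.sum()));print(n,"slot",uv,ray(n,uv,.062))
        cv2.imwrite(f"pics/m_{n}_case.png",cv2.resize(q,None,fx=2,fy=2)[:,:,::-1])
        q,tf=up(n,rh);hsv=cv2.cvtColor(q,cv2.COLOR_RGB2HSV).astype(int)
        m=((hsv[...,1]<26)&(hsv[...,2]>100)).astype(np.uint8)*255
        c,mm=quad(m,61);X,r=xyfit(n,cv2.convexHull(c),tf,.0385);print(n,"lips",r)
        cv2.drawContours(q,[c],-1,(255,0,0),1)
        o=((hsv[...,1]>150)&(hsv[...,0]<20)&(hsv[...,2]>(130 if n=="top" else 60))).astype(np.uint8)*255
        c,mm=quad(o,3);X,r=xyfit(n,c,tf,.08);print(n,"orange @80",r, tf(c[:,0,:]).mean(0))
        cv2.drawContours(q,[c],-1,(0,255,0),1)
        cv2.imwrite(f"pics/m_{n}_hold.png",cv2.resize(q,None,fx=2,fy=2)[:,:,::-1])
E
python3 m.py
python3 -c "
import cv2,numpy as np
c=np.zeros((600,800,3),np.uint8)
ims=[cv2.imread('pics/m_%s.png'%s) for s in('top_case','top_hold','scene_case','scene_hold')]
for i,(im,o) in enumerate(zip(ims,[(0,0),(400,0),(0,300),(400,300)])):
    f=min(398/im.shape[1],298/im.shape[0]);im=cv2.resize(im,None,fx=f,fy=f);c[o[1]:o[1]+im.shape[0],o[0]:o[0]+im.shape[1]]=im
cv2.imwrite('pics/m_all.png',c)"
```

```text
top case ((556.53662109375, 167.5699462890625), (67.69470977783203, 64.79328155517578), 85.23099517822266) 19288.5
top brass ((550.43212890625, 173.90899658203125), (24.618974685668945, 30.064620971679688), 85.52513122558594)
top slot [245.05265905 257.29663619] [0.55105102 0.17336832 0.062     ]
top lips ((599.4627685546875, -144.53732299804688), (63.71984100341797, 101.30760955810547), 80.49253845214844)
top orange @80 ((604.3146362304688, -147.05528259277344), (7.653019905090332, 24.31627655029297), 76.7808609008789) [371.15833333 248.21666667]
scene case ((557.1365356445312, 167.86749267578125), (60.603790283203125, 64.66148376464844), 85.14634704589844) 10388.0
scene brass ((551.4384155273438, 172.167724609375), (23.98434066772461, 30.469974517822266), 83.55448150634766)
scene slot [nan nan] [nan nan nan]
scene lips ((589.6524658203125, -152.59475708007812), (78.49322509765625, 84.47569274902344), 77.05911254882812)
scene orange @80 ((593.7728271484375, -171.18263244628906), (57.427703857421875, 22.816926956176758), 61.496150970458984) [346.85069444 269.30960648]m.py:28: RuntimeWarning: invalid value encountered in scalar divide
  v,u=np.indices(w.shape);uv=tf(((w*u).sum()/w.sum(),(w*v).sum()/w.sum()));print(n,"slot",uv,ray(n,uv,.062))
```

View pics/m_all.png

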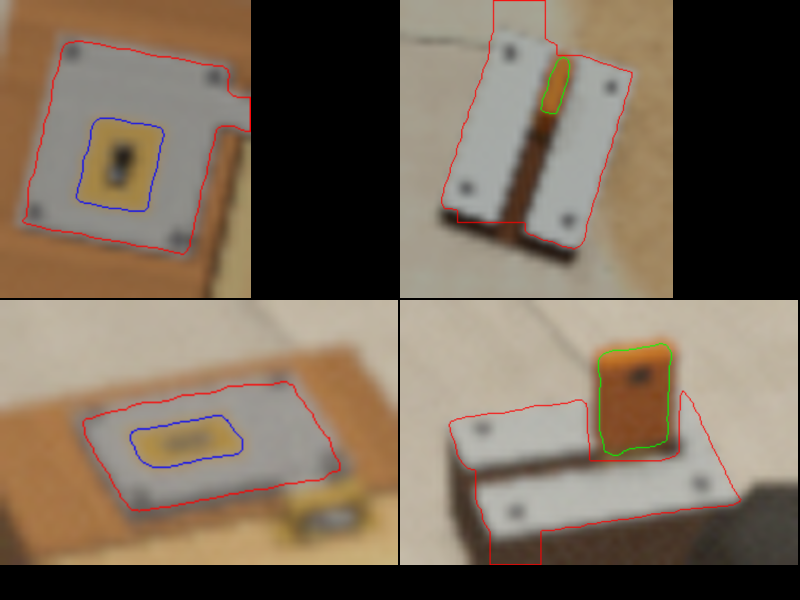

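```bash
cat > m2.py <<'E'
from m import *
H={}
for n,rh,rb in(("top",(347,235,390,282),(230,237,262,275)),("scene",(312,255,372,295),(245,190,290,220))):
  for nm,roi,z in(("hold",rh,.0385),("case",rb,.062)):
    q,tf=up(n,roi,8);g=cv2.cvtColor(q,cv2.COLOR_RGB2GRAY)
    bh=cv2.morphologyEx(g,cv2.MORPH_BLACKHAT,cv2.getStructuringElement(cv2.MORPH_ELLIPSE,(33,33)))
    _,b=cv2.threshold(bh,22,255,cv2.THRESH_BINARY)
    k,l,st,ce=cv2.connectedComponentsWithStats(b)
    for i in range(1,k):
        if 60<st[i,4]<700 and max(st[i,2:4])<40 and hsvok(q,l==i) if False else (60<st[i,4]<900 and max(st[i,2:4])<45):
            w=bh*(l==i).astype(float);v,u=np.indices(w.shape)
            uv=tf(((w*u).sum()/w.sum(),(w*v).sum()/w.sum()))
            print(n,nm,st[i,4],uv.round(1),(ray(n,uv,z)[:2]*1000).round(1))
E
python3 m2.py
```

```text
top hold 264 [352. 241.] [629.1 -97.7]
top hold 369 [363.9 242.9] [ 627.1 -129.3]
top hold 266 [379.9 248.3] [ 616.8 -172.3]
top hold 335 [357.  264.2] [ 567.9 -116.2]
top hold 332 [373.1 269.3] [ 558.6 -159.1]
top case 90 [238.8 243.2] [586.6 194.6]
top case 103 [256.8 246.4] [583.  146.9]
top case 822 [245.1 257.3] [551.1 173.3]
top case 85 [233.9 263.6] [531.6 199.6]
scene hold 195 [347.8 266. ] [ 629.  -113.8]
scene hold 293 [324.  273.8] [ 569.5 -115.8]
scene hold 194 [352.4 276.8] [ 618.9 -151.8]
scene hold 310 [356.9 282.3] [ 618.3 -172.2]
scene hold 322 [329.1 286.5] [ 559.6 -158.8]
scene case 136 [276.  198.2] [589.2 195.2]
scene case 291 [265.6 205.6] [551.3 172.1]
scene case 72 [282.5 208.9] [582.8 138.3]
scene case 161 [284.8 213.4] [579.3 115.6]
scene case 504 [278.9 214.7] [564.1 116.7]
```

```bash
cat > go.py <<'E'
import sys,numpy as np
from scipy.spatial.transform import Rotation as Ro
from cell import arm
def Rt(yaw):
    c,s=np.cos(yaw),np.sin(yaw);return np.array([[c,s,0],[s,-c,0],[0,0,-1.]])
def show(x,y,z,yawdeg):
    o=arm.observe();p=o["position"];R=Ro.from_rotvec(o["ee_rot"]).as_matrix();T=Rt(np.radians(yawdeg))
    d=np.array([x,y,z])/1000-p
    print("t",round(o["clock"],2),"p",(p*1000).round(1),"yaw",np.degrees(np.arctan2(R[1,0],R[0,0])).round(2),"F",o["force"].round(1),"q",o["joints"].round(2),"w",round(o["width"],3))
    print("rot now (tool)",Ro.from_matrix(R.T@T).as_rotvec().round(4)," shift cm tool-now",(R.T@d*100).round(2)," after turn",(T.T@d*100).round(2))
if __name__=="__main__": show(*map(float,sys.argv[1:5]))
E
python3 go.py 604.4 -146.5 200 77.3
```

```text
t 0.1 p [280.  558.3 248. ] yaw 63.36 F [-0.2 -0.3  0.5] q [-1.21  0.44  0.02  1.57 -0.01  1.13 -0.08] w 1.0
rot now (tool) [-0.      0.0014 -0.2432]  shift cm tool-now [-48.45  60.59   4.88]  after turn [-61.62  47.14   4.8 ]
```

{"method": "apply_moves", "body": {"commands": [[0,0,0,0,0,-0.122],[0,0,0,0,0,-0.121],[-3.85,2.95,0,0,0,0],[-3.85,2.95,0,0,0,0],[-3.85,2.95,0,0,0,0]], "claw": 0}}

```text
clock: 0.6
position: [0.3414, 0.4248, 0.2482]
ee_rot: [2.453, 1.962, -0.001]
force: [1.3, 0.9, 0.4]
width: 0.616
```

{"method": "apply_moves", "body": {"commands": [[-3.85,2.95,0,0,0,0],[-3.85,2.95,0,0,0,0],[-3.85,2.95,0,0,0,0],[-3.85,2.95,0,0,0,0],[-3.85,2.95,0,0,0,0]]}}

```text
clock: 1.1
position: [0.4429, 0.2043, 0.2487]
ee_rot: [-2.454, -1.962, 0.0]
force: [1.1, 0.4, 0.3]
width: 0.498
```

```bash
python3 go.py 604.4 -146.5 120 77.3
```

```text
t 1.1 p [442.9 204.3 248.7] yaw 77.29 F [1.1 0.4 0.3] q [-0.64  0.21  0.11  1.9  -0.03  1.03  0.84] w 0.498
rot now (tool) [-0.0001 -0.     -0.0002]  shift cm tool-now [-30.67  23.47  12.86]  after turn [-30.68  23.47  12.87]
```

{"method": "apply_moves", "body": {"commands": [[-3.84,2.94,0,0,0,0],[-3.84,2.94,0,0,0,0],[-3.84,2.94,0,0,0,0],[-3.84,2.94,1,0,0,0],[-3.84,2.94,1,0,0,0]]}}

```text
clock: 1.6
position: [0.5443, -0.0151, 0.2286]
ee_rot: [2.453, 1.962, 0.001]
force: [1.0, 0.8, 0.1]
width: 0.498
```

{"method": "apply_moves", "body": {"commands": [[-3.84,2.94,1,0,0,0],[-3.5,2.7,2,0,0,0],[0,0,3,0,0,0],[0,0,3,0,0,0],[0,0,0,0,0,0]]}}

```text
clock: 2.1
position: [0.5798, -0.0972, 0.1347]
ee_rot: [-2.45, -1.958, 0.009]
force: [-0.9, 0.3, -0.5]
width: 0.501
```

```bash
python3 go.py 604.4 -146.5 66 77.3
```

```text
t 2.1 p [579.8 -97.2 134.7] yaw 77.26 F [-0.9  0.3 -0.5] q [-0.1   0.5   0.25  1.81 -0.16  0.86  1.57] w 0.501
rot now (tool) [-0.0076  0.0011 -0.0008]  shift cm tool-now [-4.26  3.54  6.85]  after turn [-4.27  3.49  6.87]
```

{"method": "apply_moves", "body": {"commands": [[-2.1,1.75,0,0,0,0],[-2.15,1.75,0,0,0,0],[0,0,0,0,0,0],[0,0,0,0,0,0]]}}

```text
clock: 2.5
position: [0.6078, -0.1468, 0.1398]
ee_rot: [2.454, 1.961, 0.001]
force: [0.1, 0.6, 0.1]
width: 0.498
```

```bash
python3 go.py 604.4 -146.5 66 77.3; python3 - <<'E'
from h import *
p,d=vision.get_image("scene");np.savez("scene1.npz",p=p,d=d)
cv2.imwrite("pics/s1.png",cv2.resize(p[200:300,290:400],None,fx=6,fy=6,interpolation=cv2.INTER_CUBIC)[:,:,::-1])
E
```

```text
t 2.5 p [ 607.8 -146.8  139.8] yaw 77.25 F [0.1 0.6 0.1] q [-0.02  0.54  0.25  1.71 -0.17  0.91  1.65] w 0.498
rot now (tool) [ 0.0009 -0.0001 -0.0009]  shift cm tool-now [-0.05 -0.34  7.38]  after turn [-0.05 -0.33  7.38]
```

View pics/s1.png

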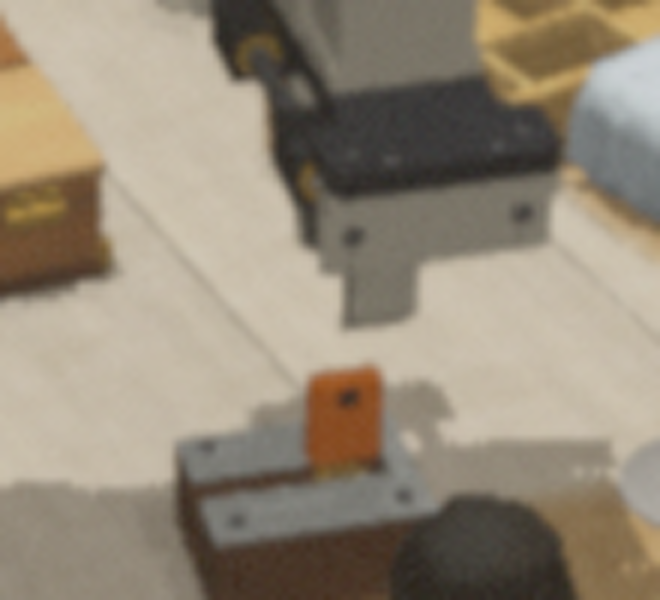

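The scene picture shows the orange head (345,415 in the crop) below the open fingers (380,310), with clear sides. Descending to grasp.

{"method": "apply_moves", "body": {"commands": [[-0.05,-0.33,2,0,0,0],[0,0,2,0,0,0],[0,0,2,0,0,0],[0,0,1.38,0,0,0],[0,0,0,0,0,0]]}}

```text
clock: 3.05
position: [0.6029, -0.1449, 0.0635]
ee_rot: [-2.45, -1.962, 0.003]
force: [-0.6, -1.0, 0.1]
width: 0.5
```

```bash
python3 go.py 604.4 -146.5 66 77.3; python3 - <<'E'
from h import *
p,d=vision.get_image("scene");np.savez("scene2.npz",p=p,d=d)
q,d=vision.get_image("top");np.savez("top2.npz",p=q,d=d)
cv2.imwrite("pics/s2.png",np.hstack([cv2.resize(a,(400,400),interpolation=cv2.INTER_CUBIC) for a in (p[230:310,300:380],q[215:285,335:405])])[:,:,::-1])
E
python3 go.py 604.4 -146.5 66 77.3
```

```text
t 3.05 p [ 602.9 -144.9   63.5] yaw 77.36 F [-0.6 -1.   0.1] q [-0.    0.63  0.22  1.78 -0.19  0.76  1.67] w 0.5
rot now (tool) [-0.0032 -0.0004  0.0011]  shift cm tool-now [-0.13  0.18 -0.25]  after turn [-0.13  0.18 -0.25]
t 3.15 p [ 604.3 -145.8   65.5] yaw 77.33 F [0.6 0.2 0.1] q [-0.    0.63  0.23  1.78 -0.19  0.76  1.67] w 0.5
rot now (tool) [ 0.0001 -0.0002  0.0004]  shift cm tool-now [-0.07  0.03 -0.05]  after turn [-0.07  0.03 -0.05]
```

View pics/s2.png

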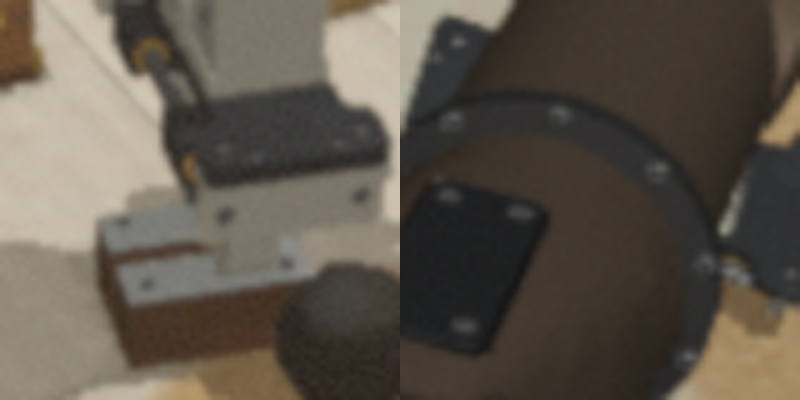

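{"method": "apply_moves", "body": {"commands": [[-0.07,0.03,-0.05,0,0,0],[0,0,0,0,0,0],[0,0,0,0,0,0],[0,0,0,0,0,0],[0,0,0,0,0,0]], "claw": 1, "newtons": 40}}

```text
clock: 3.65
position: [0.6043, -0.147, 0.0656]
ee_rot: [2.454, 1.962, 0.0]
force: [0.5, 2.0, 1.5]
width: 0.114
```

```bash
python3 go.py 541 -132.3 66 77.3; python3 -c "
from cell import arm;print(arm.observe())"
```

```text
t 3.65 p [ 604.3 -147.    65.6] yaw 77.29 F [0.5 2.  1.5] q [ 0.    0.63  0.23  1.77 -0.19  0.76  1.67] w 0.114
rot now (tool) [ 0.0002 -0.0002 -0.0002]  shift cm tool-now [ 0.04 -6.5  -0.04]  after turn [ 0.04 -6.5  -0.04]
{'clock': 3.65, 'joints': array([ 6.81490504e-04,  6.30643062e-01,  2.25570637e-01,  1.77463723e+00,
       -1.93387301e-01,  7.57635958e-01,  1.67415711e+00]), 'dq': array([ 1.96342923e-04,  3.77521592e-03, -3.64426941e-03, -2.80697895e-04,
        1.85283952e-05, -9.41914158e-04,  9.64845225e-05]), 'joint_efforts': array([ 1.89595730e-01, -7.17807913e+01,  5.63690498e+00, -2.33305550e+01,
        1.89424292e-01,  5.86026139e-02, -3.48906979e-03]), 'position': array([ 0.60429938, -0.14695057,  0.06559381]), 'ee_rot': array([2.45366761e+00, 1.96182791e+00, 4.61569915e-04]), 'force': array([0.49902907, 2.04804144, 1.49699932]), 'ft_torque': array([ 0.40559993, -0.04513434, -0.01328764]), 'width': 0.11377677484537807}
```

{"method": "apply_moves", "body": {"commands": [[0,-0.8,0,0,0,0],[0,-0.8,0,0,0,0],[0,-0.8,0,0,0,0],[0,-0.8,0,0,0,0],[0,-0.8,0,0,0,0]]}}

```text
clock: 4.15
position: [0.5648, -0.1375, 0.0656]
ee_rot: [2.453, 1.962, 0.001]
force: [3.7, 3.6, -0.9]
width: 0.104
```

```bash
python3 go.py 534 -130.7 66 77.3
```

```text
t 4.15 p [ 564.8 -137.5   65.6] yaw 77.31 F [ 3.7  3.6 -0.9] q [-0.01  0.58  0.22  1.88 -0.19  0.7   1.67] w 0.104
rot now (tool) [ 0.0005 -0.0007  0.0002]  shift cm tool-now [-0.01 -3.15 -0.04]  after turn [-0.01 -3.15 -0.04]
```

{"method": "apply_moves", "body": {"commands": [[0.05,-0.8,0,0,0,0],[0,-0.8,0,0,0,0],[0,-0.8,0,0,0,0],[0,-0.8,0,0,0,0],[0,0,0,0,0,0]]}}

```text
clock: 4.65
position: [0.5319, -0.131, 0.0651]
ee_rot: [-2.453, -1.96, 0.003]
force: [0.2, 0.4, -0.3]
width: 0.105
```

```bash
python3 go.py 534 -130.7 66 77.3;  python3 - <<'E'
from h import *
p,d=vision.get_image("scene");np.savez("scene3.npz",p=p,d=d)
cv2.imwrite("pics/s3.png",cv2.resize(p[230:310,290:370],(640,600),interpolation=cv2.INTER_CUBIC)[:,:,::-1])
E
```

```text
t 4.65 p [ 531.9 -131.    65.1] yaw 77.24 F [ 0.2  0.4 -0.3] q [-0.02  0.54  0.22  1.96 -0.19  0.66  1.67] w 0.105
rot now (tool) [-0.0024  0.0006 -0.0011]  shift cm tool-now [ 0.08  0.19 -0.09]  after turn [ 0.08  0.19 -0.09]
```

View pics/s3.png

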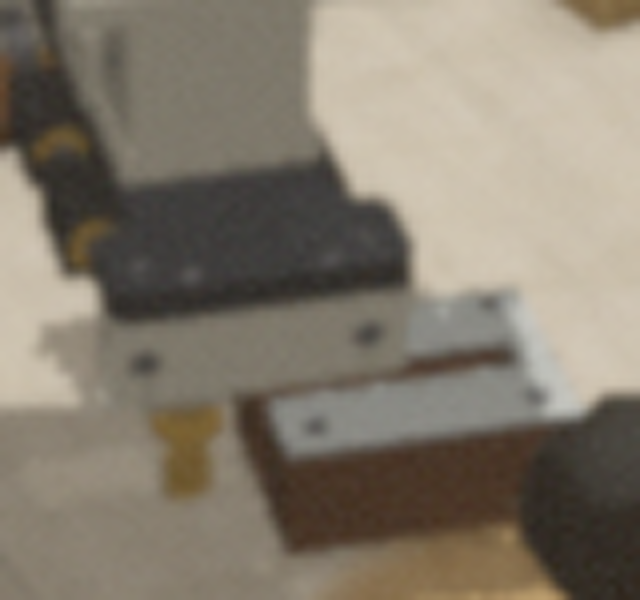

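Key is out: collar at (188,422) and blade below it, left of the holder's open end. Lifting it now.

{"method": "apply_moves", "body": {"commands": [[0,-0.2,-1,0,0,0],[0,0,-2,0,0,0],[0,0,-2.5,0,0,0],[0,0,-2.3,0,0,-0.07],[0,0,0,0,0,-0.069]]}}

```text
clock: 5.2
position: [0.5342, -0.131, 0.1472]
ee_rot: [2.306, 2.127, 0.005]
force: [0.8, -0.8, -0.0]
width: 0.105
```

```bash
python3 go.py 551.2 172.8 143 85.25
```

```text
t 5.2 p [ 534.2 -131.   147.2] yaw 85.39 F [ 0.8 -0.8 -0. ] q [-0.02  0.42  0.22  1.9  -0.12  0.83  1.75] w 0.105
rot now (tool) [0.0056 0.0007 0.0024]  shift cm tool-now [30.42 -0.75  0.39]  after turn [30.42 -0.82  0.42]
```

{"method": "apply_moves", "body": {"commands": [[4.5,-0.1,0,0,0,0],[4.5,-0.1,0,0,0,0],[4.5,-0.1,0,0,0,0],[4.5,-0.1,0,0,0,0],[4.5,-0.1,0,0,0,0]]}}

```text
clock: 5.7
position: [0.5461, 0.096, 0.1443]
ee_rot: [2.312, 2.126, 0.001]
force: [-0.4, -0.8, -0.7]
width: 0.107
```

{"method": "apply_moves", "body": {"commands": [[4.5,-0.1,0,0,0,0],[3.0,-0.1,0,0,0,0],[0,0,0,0,0,0],[0,0,0,0,0,0]]}}

```text
clock: 6.1
position: [0.5501, 0.1698, 0.1438]
ee_rot: [2.309, 2.129, 0.0]
force: [0.3, -0.6, -0.3]
width: 0.107
```

```bash
python3 go.py 551.2 172.8 133 85.25
```

```text
t 6.1 p [550.1 169.8 143.8] yaw 85.34 F [ 0.3 -0.6 -0.3] q [-0.52  0.46  0.18  1.83 -0.11  0.86  1.2 ] w 0.107
rot now (tool) [0.0004 0.0003 0.0016]  shift cm tool-now [0.31 0.08 1.08]  after turn [0.31 0.08 1.08]
```

{"method": "apply_moves", "body": {"commands": [[0.3,0.08,0.5,0,0,0],[0,0,0.1,0,0,0],[0,0,0,0,0,0.001],[0,0,0,0,0,0],[0,0,0,0,0,0]]}}

```text
clock: 6.6
position: [0.5511, 0.1718, 0.1375]
ee_rot: [2.313, 2.126, 0.0]
force: [-0.3, 0.0, -0.7]
width: 0.107
```

```bash
python3 go.py 551.2 172.8 133 85.25;  python3 - <<'E'
from h import *
p,d=vision.get_image("scene");np.savez("scene4.npz",p=p,d=d)
q,d=vision.get_image("top");np.savez("top4.npz",p=q,d=d)
cv2.imwrite("pics/s4.png",cv2.resize(p[165:225,230:310],(800,600),interpolation=cv2.INTER_CUBIC)[:,:,::-1])
cv2.imwrite("pics/t4.png",cv2.resize(q[225:300,215:305],None,fx=6,fy=6,interpolation=cv2.INTER_CUBIC)[:,:,::-1])
E
```

```text
t 6.6 p [551.1 171.8 137.5] yaw 85.16 F [-0.3  0.  -0.7] q [-0.52  0.47  0.18  1.83 -0.11  0.85  1.19] w 0.107
rot now (tool) [ 0.      0.     -0.0017]  shift cm tool-now [ 0.1  -0.    0.45]  after turn [ 0.1  -0.    0.45]
```

View pics/s4.png

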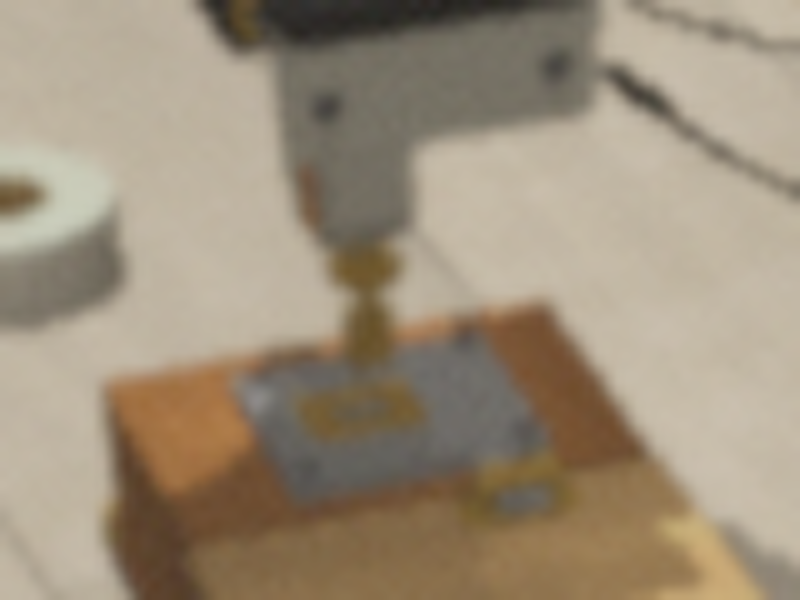

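View pics/t4.png

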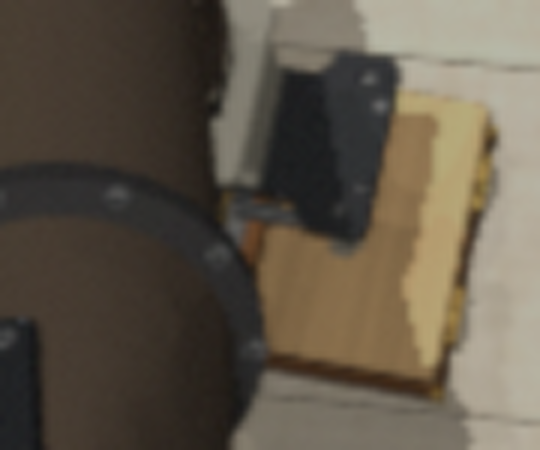

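The scene view shows the collar at about (266.5,191.6) px. The blade comes down to about (266.5,201), just above the keyway plate at about (266,205.8). I'll measure the key's offset from the TCP.

```bash
cat > key.py <<'E'
from h import *
import sys
from cell import arm
def meas(p,tcp,off,f=8):
    # off = TCP z - tip z
    x,y,z=tcp;tip=z-off
    hsv=cv2.cvtColor(p,cv2.COLOR_RGB2HSV)
    for nm,h0,h1 in(("collar",26,30),("blade",3,16)):
        c=proj("scene",(x,y,tip+(h0+h1)/2));
        u0,v0=int(c[0])-9,int(c[1])-9
        q=cv2.resize(p[v0:v0+19,u0:u0+19],None,fx=f,fy=f,interpolation=cv2.INTER_CUBIC)
        hs=cv2.cvtColor(q,cv2.COLOR_RGB2HSV)
        m=(hs[...,1]>110)&(hs[...,0]>13)&(hs[...,0]<32)
        va=proj("scene",(x,y,tip+h1))[1];vb=proj("scene",(x,y,tip+h0))[1]
        print(nm,"pred",c.round(2),"rows",va.round(1),vb.round(1))
        rows=[]
        for r in range(m.shape[0]):
            v=(r+.5)/f-.5+v0; us=np.where(m[r])[0]
            if len(us)>4 and va-3<v<vb+4: rows.append((v,(us.mean()+.5)/f-.5+u0,len(us)/f))
        for r in rows[::4]: print("   v %.2f  u %.2f w %.2f pred u %.2f"%(r+(c[0],)))
if __name__=="__main__":
    k=sys.argv[1];p,_=load("scene",k);meas(p,[float(a)/1000 for a in sys.argv[2:5]],.0616)
E
python3 key.py 4 551.1 171.8 137.5; python3 - <<'E'
from h import *
for z in (.0759,.08,.09,.104): print(z,[proj("scene",(.5511+dx,.1718+dy,z)).round(2) for dx,dy in((0,0),(.001,0),(0,.001))])
E
```

```text
0.0759 [array([265.28, 200.85]), array([265.65, 200.76]), array([265.13, 200.67])]
0.08 [array([265.19, 199.42]), array([265.56, 199.33]), array([265.04, 199.24])]
0.09 [array([264.97, 195.9 ]), array([265.35, 195.82]), array([264.82, 195.73])]
0.104 [array([264.67, 190.94]), array([265.04, 190.85]), array([264.52, 190.76])]Traceback (most recent call last):
  File "key.py", line 22, in <module>
    k=sys.argv[1];p,_=load("scene",k);meas(p,[float(a)/1000 for a in sys.argv[2:5]],.0616)
                                      ~~~~^^^^^^^^^^^^^^^^^^^^^^^^^^^^^^^^^^^^^^^^^^^^^^^^
  File "key.py", line 11, in meas
    q=cv2.resize(p[v0:v0+19,u0:u0+19],None,fx=f,fy=f,interpolation=cv2.INTER_CUBIC)
cv2.error: OpenCV(4.12.0) /io/opencv/modules/imgproc/src/resize.cpp:4208: error: (-215:Assertion failed) !ssize.empty() in function 'resize'
```

```bash
sed -i 's/(("collar",26,30),("blade",3,16))/(("collar",.026,.030),("blade",.003,.016))/' key.py; python3 key.py 4 551.1 171.8 137.5
```

```text
collar pred [264.67 190.97] rows 190.3 191.7
   v 189.56  u 266.69 w 1.62 pred u 264.67
   v 190.06  u 265.94 w 4.38 pred u 264.67
   v 190.56  u 265.94 w 5.38 pred u 264.67
   v 191.06  u 265.94 w 5.62 pred u 264.67
   v 191.56  u 265.94 w 5.62 pred u 264.67
   v 192.06  u 265.94 w 5.12 pred u 264.67
   v 192.56  u 265.88 w 4.00 pred u 264.67
   v 193.06  u 266.00 w 2.50 pred u 264.67
   v 193.56  u 266.25 w 1.50 pred u 264.67
   v 194.06  u 266.31 w 0.62 pred u 264.67
   v 194.56  u 266.38 w 0.75 pred u 264.67
   v 195.06  u 266.44 w 1.38 pred u 264.67
   v 195.56  u 266.50 w 2.00 pred u 264.67
blade pred [265.07 197.52] rows 195.2 199.8
   v 192.31  u 265.88 w 4.50 pred u 265.07
   v 192.81  u 265.94 w 3.38 pred u 265.07
   v 193.31  u 266.19 w 1.88 pred u 265.07
   v 193.81  u 266.38 w 1.00 pred u 265.07
   v 194.31  u 266.31 w 0.62 pred u 265.07
   v 194.81  u 266.38 w 1.00 pred u 265.07
   v 195.31  u 266.50 w 1.75 pred u 265.07
   v 195.81  u 266.44 w 2.62 pred u 265.07
   v 196.31  u 266.44 w 3.12 pred u 265.07
   v 196.81  u 266.50 w 3.25 pred u 265.07
   v 197.31  u 269.13 w 6.25 pred u 265.07
   v 197.81  u 268.75 w 8.50 pred u 265.07
   v 198.31  u 267.50 w 6.75 pred u 265.07
   v 198.81  u 266.38 w 5.25 pred u 265.07
   v 199.31  u 265.81 w 5.38 pred u 265.07
   v 199.81  u 266.19 w 4.12 pred u 265.07
   v 200.31  u 266.25 w 2.75 pred u 265.07
   v 203.19  u 268.81 w 1.38 pred u 265.07
   v 203.69  u 268.38 w 3.25 pred u 265.07
```

```bash
python3 go.py 547.9 172.4 131 85.25
```

```text
t 6.7 p [551.1 172.1 137.5] yaw 85.18 F [-0.2  0.4 -1.1] q [-0.52  0.47  0.18  1.83 -0.11  0.85  1.19] w 0.107
rot now (tool) [ 0.0002 -0.0001 -0.0013]  shift cm tool-now [ 0.01 -0.32  0.65]  after turn [ 0.01 -0.32  0.65]
```

{"method": "apply_moves", "body": {"commands": [[0.01,-0.32,0.3,0,0,-0.001],[0,0,0.35,0,0,0],[0,0,0,0,0,0],[0,0,0,0,0,0],[0,0,0,0,0,0]]}}

```text
clock: 7.2
position: [0.5479, 0.1726, 0.131]
ee_rot: [2.311, 2.128, 0.0]
force: [-0.2, -0.0, -0.4]
width: 0.11
```

```bash
python3 go.py 547.9 172.4 131 85.25;  python3 - <<'E'
from h import *
p,d=vision.get_image("scene");np.savez("scene5.npz",p=p,d=d)
cv2.imwrite("pics/s5.png",cv2.resize(p[180:215,245:290],(774,602),interpolation=cv2.INTER_CUBIC)[:600,:,::-1])
E
python3 key.py 5 547.9 172.4 131
```

```text
t 7.2 p [547.9 172.6 131. ] yaw 85.25 F [-0.2 -0.  -0.4] q [-0.52  0.48  0.18  1.84 -0.11  0.83  1.19] w 0.11
rot now (tool) [ 0.0001 -0.0001  0.0001]  shift cm tool-now [-0.02 -0.   -0.  ]  after turn [-0.02 -0.   -0.  ]
collar pred [263.51 193.46] rows 192.8 194.2
   v 192.06  u 264.94 w 1.38 pred u 263.51
   v 192.56  u 264.69 w 3.88 pred u 263.51
   v 193.06  u 264.75 w 5.00 pred u 263.51
   v 193.56  u 264.75 w 5.50 pred u 263.51
   v 194.06  u 264.75 w 5.50 pred u 263.51
   v 194.56  u 264.69 w 5.12 pred u 263.51
   v 195.06  u 264.75 w 4.25 pred u 263.51
   v 195.56  u 264.88 w 2.75 pred u 263.51
   v 196.06  u 265.12 w 1.75 pred u 263.51
   v 196.56  u 265.12 w 1.50 pred u 263.51
   v 197.06  u 265.06 w 1.38 pred u 263.51
   v 197.56  u 268.21 w 4.38 pred u 263.51
   v 198.06  u 267.84 w 7.25 pred u 263.51
blade pred [263.93 199.98] rows 197.7 202.2
   v 194.81  u 264.62 w 4.75 pred u 263.93
   v 195.31  u 264.75 w 3.50 pred u 263.93
   v 195.81  u 265.00 w 2.25 pred u 263.93
   v 196.31  u 265.12 w 1.50 pred u 263.93
   v 196.81  u 265.12 w 1.25 pred u 263.93
   v 197.31  u 266.90 w 2.00 pred u 263.93
   v 197.81  u 268.35 w 6.12 pred u 263.93
   v 198.31  u 267.30 w 7.00 pred u 263.93
   v 198.81  u 265.56 w 4.88 pred u 263.93
   v 199.31  u 265.06 w 5.12 pred u 263.93
   v 199.81  u 264.13 w 5.88 pred u 263.93
   v 200.31  u 265.06 w 4.38 pred u 263.93
   v 200.81  u 265.06 w 4.12 pred u 263.93
   v 201.31  u 263.12 w 4.75 pred u 263.93
   v 201.81  u 265.25 w 3.75 pred u 263.93
   v 202.31  u 265.31 w 3.88 pred u 263.93
   v 202.81  u 265.62 w 4.50 pred u 263.93
   v 203.31  u 266.56 w 6.62 pred u 263.93
   v 203.81  u 266.31 w 7.62 pred u 263.93
   v 204.31  u 265.72 w 7.38 pred u 263.93
   v 204.81  u 265.34 w 5.50 pred u 263.93
   v 205.31  u 265.45 w 5.75 pred u 263.93
   v 205.81  u 265.86 w 5.88 pred u 263.93
```

View pics/s5.png

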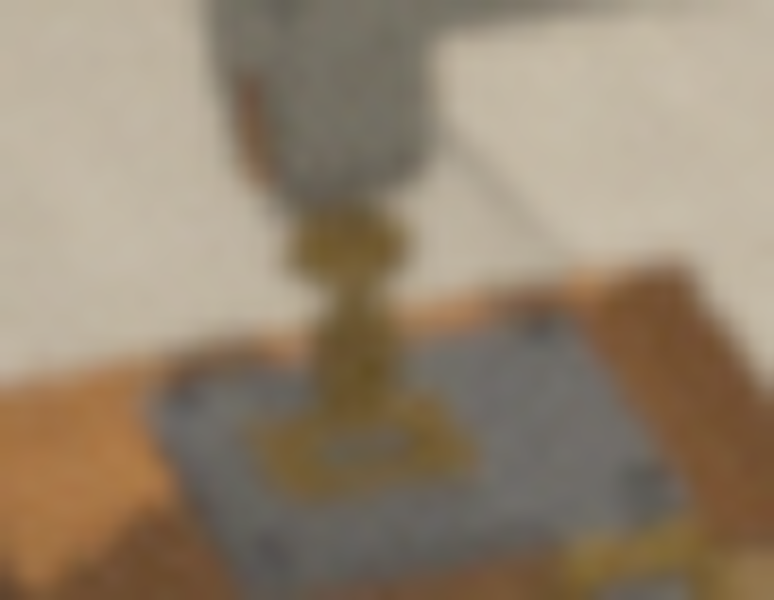

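Blade axis extended to mouth height gives u≈265.5, against the slot's 265.6 px (about 0.3 mm). Descending with firm grip.

{"method": "apply_moves", "body": {"commands": [[0,0.02,0.3,0,0,0],[0,0,0.25,0,0,0],[0,0,0.2,0,0,0],[0,0,0.2,0,0,0],[0,0,0,0,0,0]], "newtons": 60}}

```text
clock: 7.75
position: [0.5484, 0.1733, 0.1216]
ee_rot: [-2.311, -2.128, -0.002]
force: [0.7, 2.3, 1.1]
width: 0.104
```

```bash
python3 go.py 548 172.5 115 85.25
```

```text
t 7.75 p [548.4 173.3 121.6] yaw 85.27 F [0.7 2.3 1.1] q [-0.52  0.49  0.17  1.85 -0.11  0.81  1.2 ] w 0.104
rot now (tool) [ 0.0007 -0.001   0.0004]  shift cm tool-now [-0.08 -0.03  0.66]  after turn [-0.08 -0.03  0.66]
```

{"method": "apply_moves", "body": {"commands": [[0.08,0.02,0.2,0,0,0],[0,0,0.2,0,0,0],[0,0,0.2,0,0,0],[0,0,0.2,0,0,0],[0,0,0,0,0,0]]}}

```text
clock: 8.25
position: [0.5487, 0.175, 0.1135]
ee_rot: [-2.31, -2.128, -0.003]
force: [1.0, 4.9, -0.1]
width: 0.107
```

```bash
python3 go.py 548.4 173.3 110 85.25
```

```text
t 8.25 p [548.7 175.  113.5] yaw 85.32 F [ 1.   4.9 -0.1] q [-0.52  0.5   0.17  1.86 -0.12  0.79  1.2 ] w 0.107
rot now (tool) [ 0.001  -0.002   0.0012]  shift cm tool-now [-0.17 -0.02  0.35]  after turn [-0.17 -0.02  0.35]
```

{"method": "apply_moves", "body": {"commands": [[0.1,0,0,0,0,0],[0,0,0,0,0,0],[0,0,0,0,0,0]]}}

```text
clock: 8.55
position: [0.5487, 0.1751, 0.1135]
ee_rot: [-2.311, -2.128, -0.002]
force: [3.4, 4.9, 0.0]
width: 0.109
```

```bash
python3 go.py 548.4 173.3 110 85.25; python3 -c "
from cell import arm;print(arm.observe()['ft_torque'])"
```

```text
t 8.55 p [548.7 175.1 113.5] yaw 85.28 F [3.4 4.9 0. ] q [-0.52  0.5   0.17  1.86 -0.12  0.79  1.2 ] w 0.109
rot now (tool) [ 0.0007 -0.0009  0.0005]  shift cm tool-now [-0.18 -0.02  0.35]  after turn [-0.18 -0.02  0.35]
[ 1.35260494 -0.4204115   0.03679928]
```

```bash
python3 - <<'E'
from h import *
p,d=vision.get_image("scene");np.savez("scene6.npz",p=p,d=d)
cv2.imwrite("pics/s6.png",cv2.resize(p[180:215,245:290],(774,602),interpolation=cv2.INTER_CUBIC)[:600,:,::-1])
E
python3 go.py 548.4 173.3 110 85.25;python3 -c "
from cell import arm;print(arm.observe()['ft_torque'])"
```

```text
t 8.6 p [548.7 175.1 113.5] yaw 85.28 F [ 2.9  5.3 -0.3] q [-0.52  0.5   0.17  1.86 -0.12  0.79  1.2 ] w 0.104
rot now (tool) [ 0.0007 -0.0009  0.0004]  shift cm tool-now [-0.18 -0.02  0.35]  after turn [-0.18 -0.02  0.35]
[ 1.42752091 -0.43966404  0.04891903]
```

View pics/s6.png

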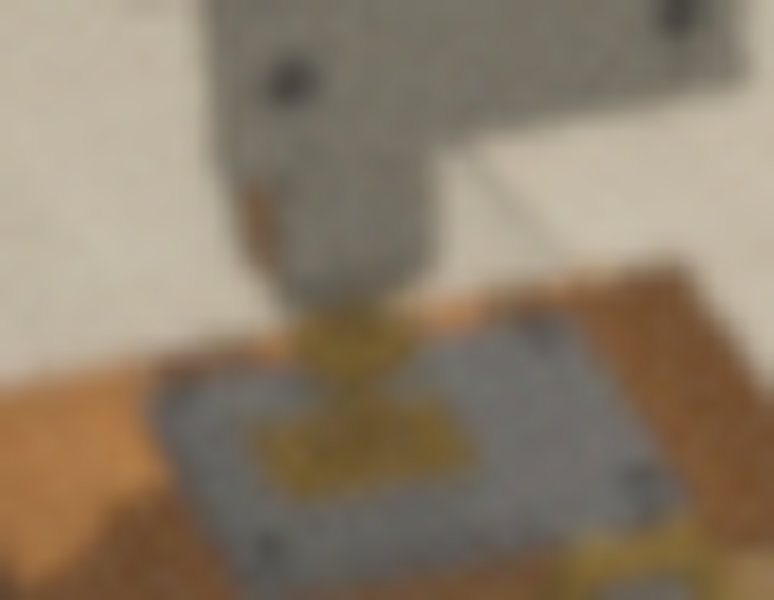

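{"method": "apply_moves", "body": {"commands": [[0.1,0,0,0,0,0],[0,0,0,0,0,0],[0,0,0,0,0,0]]}}

```text
clock: 8.9
position: [0.5486, 0.1752, 0.1134]
ee_rot: [2.312, 2.127, 0.0]
force: [1.9, 3.6, 0.4]
width: 0.107
```

```bash
python3 go.py 548.4 173.3 110 85.25;python3 -c "
from cell import arm;print(arm.observe()['ft_torque'])"
```

```text
t 8.9 p [548.6 175.2 113.4] yaw 85.24 F [1.9 3.6 0.4] q [-0.52  0.5   0.17  1.86 -0.11  0.79  1.19] w 0.107
rot now (tool) [ 0.0001  0.0001 -0.0002]  shift cm tool-now [-0.19 -0.    0.34]  after turn [-0.19 -0.    0.34]
[ 0.7771831  -0.45412518  0.05246154]
```

{"method": "apply_moves", "body": {"commands": [[0.08,0,0.1,0,0,0],[0,0,0.1,0,0,0],[0,0,0.1,0,0,0.03],[0,0,0.1,0,0,-0.03],[0,0,0.1,0,0,0]]}}

```text
clock: 9.4
position: [0.5486, 0.1754, 0.1087]
ee_rot: [2.31, 2.129, -0.001]
force: [-1.3, -1.6, 10.2]
width: 0.107
```

```bash
python3 go.py 548.4 175.3 97.6 85.25;python3 -c "
from cell import arm;print(arm.observe()['ft_torque'])"
```

```text
t 9.4 p [548.6 175.4 108.7] yaw 85.33 F [-1.3 -1.6 10.2] q [-0.52  0.51  0.17  1.86 -0.12  0.78  1.2 ] w 0.107
rot now (tool) [0.     0.0008 0.0013]  shift cm tool-now [-0.01 -0.02  1.11]  after turn [-0.01 -0.02  1.11]
[-0.58357059  0.19565809 -0.00151922]
```

{"method": "apply_moves", "body": {"commands": [[-0.03,0,0.1,0,0,0.06],[0,0,0.1,0,0,-0.12],[0,0,0.1,0,0,0.12],[0,0,0.1,0,0,-0.06],[0,0,0,0,0,0]]}}

```text
clock: 9.9
position: [0.5486, 0.1754, 0.1044]
ee_rot: [2.309, 2.13, -0.0]
force: [1.0, -0.2, 1.8]
width: 0.103
```

```bash
python3 go.py 548.4 175.3 97.6 85.25;python3 - <<'E'
from h import *
from cell import arm;print(arm.observe()['ft_torque'])
p,d=vision.get_image("scene");np.savez("scene7.npz",p=p,d=d)
cv2.imwrite("pics/s7.png",cv2.resize(p[180:215,245:290],(774,602),interpolation=cv2.INTER_CUBIC)[:600,:,::-1])
E
```

```text
t 9.9 p [548.6 175.4 104.4] yaw 85.36 F [ 1.  -0.2  1.8] q [-0.52  0.51  0.17  1.86 -0.12  0.77  1.2 ] w 0.103
rot now (tool) [0.     0.0004 0.002 ]  shift cm tool-now [-0.01 -0.02  0.68]  after turn [-0.01 -0.02  0.68]
[-0.20737993 -0.43528753 -0.01649276]
```

View pics/s7.png

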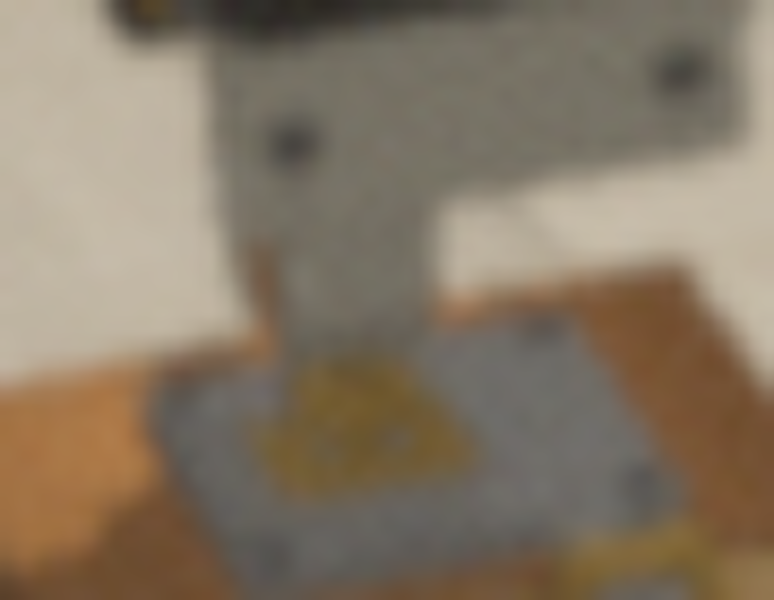

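The first pin has yielded: the vertical force fell from 10 N to 2 N at about 19 mm depth. The collar now sits just above the brass plate at about (355,390) in the crop. Working it down past the second pin.

{"method": "apply_moves", "body": {"commands": [[0,0,0.1,0,0,0.06],[0,0,0.1,0,0,-0.12],[0,0,0.1,0,0,0.12],[0,0,0.1,0,0,-0.06],[0,0,0,0,0,0]]}}

```text
clock: 10.45
position: [0.5486, 0.1761, 0.1005]
ee_rot: [-2.31, -2.128, -0.001]
force: [3.0, 1.3, 2.6]
width: 0.107
```

```bash
python3 go.py 548.4 175.3 97.6 85.25;python3 -c "
from cell import arm;print(arm.observe()['ft_torque'])"
```

```text
t 10.45 p [548.6 176.1 100.5] yaw 85.31 F [3.  1.3 2.6] q [-0.52  0.52  0.17  1.87 -0.12  0.77  1.2 ] w 0.107
rot now (tool) [ 0.0001 -0.0004  0.001 ]  shift cm tool-now [-0.09 -0.01  0.29]  after turn [-0.08 -0.01  0.29]
[ 0.29074516 -0.71242084  0.01567551]
```

{"method": "apply_moves", "body": {"commands": [[0,0.03,0.1,0,0,0.04],[0,0,0.1,0,0,-0.08],[0,0,0.1,0,0,0.04],[0,0,0,0,0,0]]}}

```text
clock: 10.85
position: [0.5488, 0.1762, 0.0975]
ee_rot: [-2.314, -2.124, -0.0]
force: [0.3, 0.8, 6.3]
width: 0.105
```

```bash
python3 go.py 548.4 175.3 97.6 85.25;python3 -c "
from cell import arm;print(arm.observe()['ft_torque'])"
```

```text
t 10.85 p [548.8 176.2  97.5] yaw 85.12 F [0.3 0.8 6.3] q [-0.52  0.52  0.16  1.87 -0.12  0.76  1.2 ] w 0.105
rot now (tool) [-0.0002 -0.0005 -0.0023]  shift cm tool-now [-0.09 -0.03 -0.01]  after turn [-0.09 -0.03 -0.01]
[ 0.22861458 -0.16535979 -0.02215694]
```

{"method": "apply_moves", "body": {"commands": [[0,0,0.1,0,0,0.03],[0,0,0.05,0,0,-0.03],[0,0,0,0,0,0],[0,0,0,0,0,0]]}}

```text
clock: 11.25
position: [0.5491, 0.1762, 0.0974]
ee_rot: [-2.313, -2.126, -0.002]
force: [-3.8, -0.4, 17.8]
width: 0.103
```

```bash
python3 go.py 548.4 175.3 97.6 85.25;python3 - <<'E'
from h import *
from cell import arm;print(arm.observe()['ft_torque'])
p,d=vision.get_image("scene");np.savez("scene8.npz",p=p,d=d)
cv2.imwrite("pics/s8.png",cv2.resize(p[180:215,245:290],(774,602),interpolation=cv2.INTER_CUBIC)[:600,:,::-1])
E
```

```text
t 11.25 p [549.1 176.2  97.4] yaw 85.19 F [-3.8 -0.4 17.8] q [-0.52  0.52  0.16  1.87 -0.12  0.76  1.2 ] w 0.103
rot now (tool) [ 0.0008 -0.0011 -0.001 ]  shift cm tool-now [-0.09 -0.07 -0.02]  after turn [-0.09 -0.07 -0.02]
[-0.02194114  0.81450459 -0.06547011]
```

View pics/s8.png

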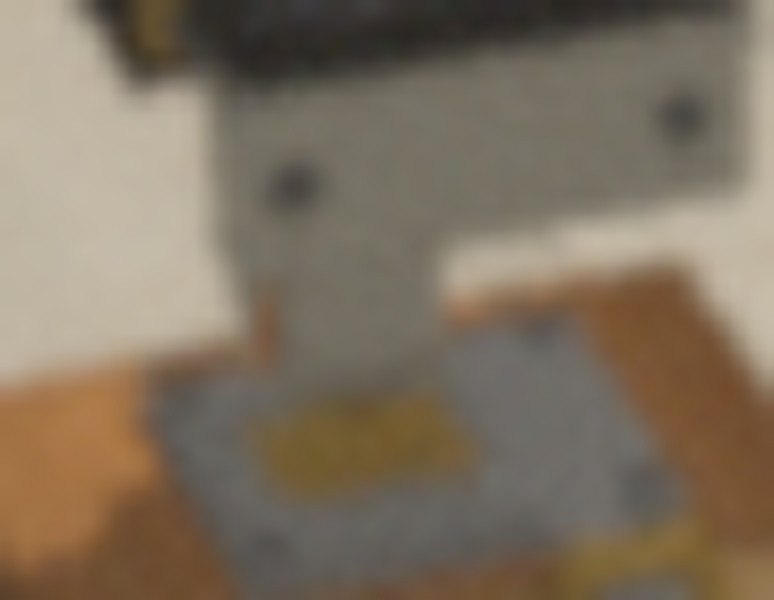

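Hard stop: z held at 97.4–97.5 mm while force rose from 6 to 18 N, at the expected 26 mm depth, so the collar is home. The key axis sits about 2.5 mm along tool +y from the TCP, so I'll turn about that point.

{"method": "apply_moves", "body": {"commands": [[-0.0,-0.03,-0.05,0,0,0],[0.025,0.001,0,0,0,0.1],[0.025,0.001,0,0,0,0.1],[0.025,0.001,0,0,0,0.1],[0,0,0,0,0,0]]}}

```text
clock: 11.8
position: [0.5496, 0.177, 0.0975]
ee_rot: [2.607, 1.752, 0.003]
force: [1.4, -1.0, 11.0]
width: 0.102
```

```bash
python3 go.py 549 176.2 97.6 68;python3 -c "
from cell import arm;print(arm.observe()['ft_torque'])"
```

```text
t 11.8 p [549.6 177.   97.5] yaw 67.8 F [ 1.4 -1.  11. ] q [-0.58  0.53  0.25  1.87 -0.18  0.76  0.95] w 0.102
rot now (tool) [ 0.0015 -0.0015 -0.0034]  shift cm tool-now [-0.09 -0.02 -0.01]  after turn [-0.09 -0.02 -0.01]
[-0.01323978 -0.22213072 -0.02030805]
```

{"method": "apply_moves", "body": {"commands": [[0.025,0.001,0,0,0,0.1],[0.025,0.001,0,0,0,0.1],[0.025,0.001,0,0,0,0.1],[0.025,0.001,0,0,0,0.1],[0,0,0,0,0,0]]}}

```text
clock: 12.3
position: [0.5502, 0.178, 0.0974]
ee_rot: [-2.903, -1.199, -0.004]
force: [0.5, 0.7, 10.6]
width: 0.106
```

```bash
python3 go.py 549 176.2 97.6 45;python3 -c "
from cell import arm;print(arm.observe()['ft_torque'])"
```

```text
t 12.3 p [550.2 178.   97.4] yaw 44.89 F [ 0.5  0.7 10.6] q [-0.66  0.54  0.36  1.88 -0.26  0.77  0.63] w 0.106
rot now (tool) [ 0.0008 -0.0022 -0.0019]  shift cm tool-now [-0.21  0.04 -0.02]  after turn [-0.21  0.04 -0.02]
[ 0.01408726 -0.2255193   0.05533535]
```

Lateral forces are under 1 N and a spring moment of about 0.05 N m is appearing. Continuing the turn.

{"method": "apply_moves", "body": {"commands": [[0.025,0.001,0,0,0,0.1],[0.025,0.001,0,0,0,0.1],[0.025,0.001,0,0,0,0.1],[0.025,0.001,0,0,0,0.1],[0,0,0,0,0,0]]}}

```text
clock: 12.8
position: [0.5512, 0.1786, 0.0975]
ee_rot: [-3.083, -0.599, -0.004]
force: [1.8, 0.5, 10.8]
width: 0.103
```

```bash
python3 go.py 549 176.2 97.6 22;python3 -c "
from cell import arm;print(arm.observe()['ft_torque'])"
```

```text
t 12.8 p [551.2 178.6  97.5] yaw 21.98 F [ 1.8  0.5 10.8] q [-0.73  0.56  0.47  1.88 -0.35  0.78  0.31] w 0.103
rot now (tool) [-0.0001 -0.0027 -0.0003]  shift cm tool-now [-0.3   0.14 -0.01]  after turn [-0.3   0.14 -0.01]
[ 0.11677985 -0.33170858  0.07831121]
```

{"method": "apply_moves", "body": {"commands": [[0.025,0.001,0,0,0,0.1],[0.025,0.001,0,0,0,0.1],[0.025,0.001,0,0,0,0.1],[0.012,0.0,0,0,0,0.08],[0,0,0,0,0,0]]}}

```text
clock: 13.3
position: [0.5523, 0.1788, 0.0975]
ee_rot: [-3.14, -0.007, -0.005]
force: [2.3, 1.5, 9.2]
width: 0.102
```

```bash
python3 go.py 549 176.2 97.6 0;python3 - <<'E'
from h import *
from cell import arm;print(arm.observe()['ft_torque'])
p,d=vision.get_image("scene");np.savez("scene9.npz",p=p,d=d)
q,d=vision.get_image("top");np.savez("top9.npz",p=q,d=d)
cv2.imwrite("pics/s9.png",cv2.resize(p[170:225,240:300],(600,550),interpolation=cv2.INTER_CUBIC)[:600,:,::-1])
cv2.imwrite("pics/t9.png",cv2.resize(q[225:300,215:305],None,fx=6,fy=6,interpolation=cv2.INTER_CUBIC)[:,:,::-1])
E
```

```text
t 13.3 p [552.3 178.8  97.5] yaw 0.25 F [2.3 1.5 9.2] q [-0.8   0.58  0.58  1.88 -0.43  0.8   0.01] w 0.102
rot now (tool) [-0.0011 -0.003   0.0043]  shift cm tool-now [-0.34  0.26 -0.01]  after turn [-0.33  0.26 -0.01]
[ 0.15352472 -0.57382959  0.09357043]
```

View pics/s9.png

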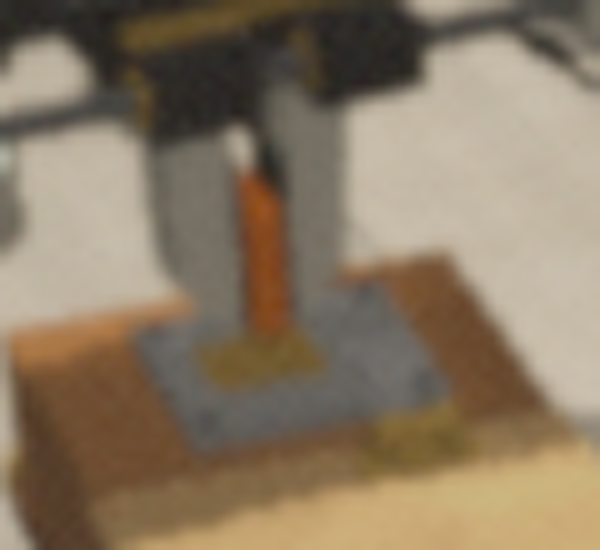

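View pics/t9.png

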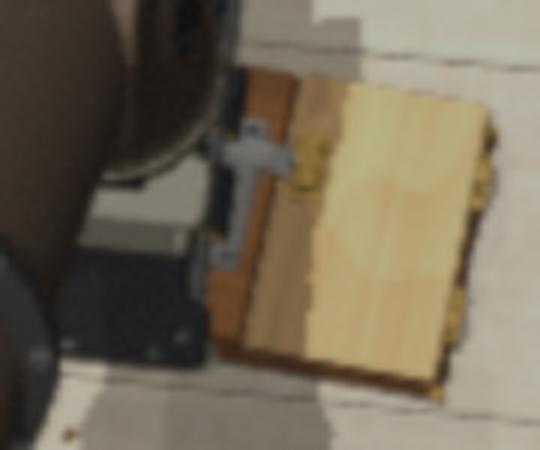

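The key has turned with the jaws (head end-on at (265,250) in the crop). Tool turn is 85° and the spring moment is 0.094 N m. I'll continue to the stop.

{"method": "apply_moves", "body": {"commands": [[0.025,0,0,0,0,0.05],[0.02,0,0,0,0,0.05],[0.01,0,0,0,0,0.04],[0,0,0,0,0,0],[0,0,0,0,0,0]]}}

```text
clock: 13.9
position: [0.5528, 0.1788, 0.0975]
ee_rot: [-3.133, 0.208, -0.004]
force: [2.0, 1.0, 10.1]
width: 0.108
```

```bash
python3 go.py 549 176.2 97.6 0;python3 -c "
from cell import arm;print(arm.observe()['ft_torque'])"
```

```text
t 13.9 p [552.8 178.8  97.5] yaw -7.61 F [ 2.   1.  10.1] q [-0.83  0.59  0.62  1.88 -0.46  0.81 -0.1 ] w 0.108
rot now (tool) [-0.0014 -0.0027 -0.1329]  shift cm tool-now [-0.34  0.31 -0.01]  after turn [-0.38  0.26 -0.01]
[ 0.15943376 -0.47596345  0.08826486]
```

{"method": "apply_moves", "body": {"commands": [[0.01,0,0,0,0,0.04],[0.01,0,0,0,0,0.04],[0,0,0,0,0,0],[0,0,0,0,0,0]]}}

```text
clock: 14.3
position: [0.553, 0.1788, 0.0975]
ee_rot: [-3.122, 0.333, -0.004]
force: [1.9, 0.8, 9.1]
width: 0.101
```

```bash
python3 go.py 549 176.2 97.6 0;python3 -c "
from cell import arm;print(arm.observe()['ft_torque'])"
```

```text
t 14.3 p [553.  178.8  97.5] yaw -12.19 F [1.9 0.8 9.1] q [-0.84  0.6   0.64  1.88 -0.48  0.81 -0.16] w 0.101
rot now (tool) [-0.0016 -0.0027 -0.2128]  shift cm tool-now [-0.34  0.34 -0.01]  after turn [-0.4   0.26 -0.01]
[ 0.23774837 -0.47388217  0.18131703]
```

{"method": "apply_moves", "body": {"commands": [[0,0,0,0,0,0.03],[0,0,0,0,0,0],[0,0,0,0,0,0],[0,0,0,0,0,0],[0,0,0,0,0,0]]}}

```text
clock: 14.8
position: [0.5531, 0.1786, 0.0975]
ee_rot: [-3.117, 0.38, -0.005]
force: [2.3, 0.6, 9.3]
width: 0.102
```

```bash
python3 go.py 549 176.2 97.6 0;python3 - <<'E'
from h import *
from cell import arm;print(arm.observe()['ft_torque'])
p,d=vision.get_image("scene");q,d=vision.get_image("top")
a=cv2.resize(p[170:225,240:300],(400,367),interpolation=cv2.INTER_CUBIC);b=cv2.resize(q[225:300,235:305],(343,367),interpolation=cv2.INTER_CUBIC)
cv2.imwrite("pics/f.png",np.hstack([a,b])[:,:,::-1]);cv2.imwrite("pics/fs.png",p[:,:,::-1])
print(arm.observe()['ft_torque'],arm.observe()['dq'].round(4))
E
```

```text
t 14.8 p [553.1 178.6  97.5] yaw -13.91 F [2.3 0.6 9.3] q [-0.85  0.6   0.65  1.88 -0.49  0.82 -0.18] w 0.102
rot now (tool) [-0.0015 -0.0029 -0.2427]  shift cm tool-now [-0.34  0.34 -0.01]  after turn [-0.41  0.24 -0.01]
[ 0.07227306 -0.52593894  0.18070393]
[ 0.03739387 -0.56417901  0.19786661] [-0.0014 -0.0002  0.0005  0.0009  0.0014  0.0003  0.0012]
```

View pics/f.png

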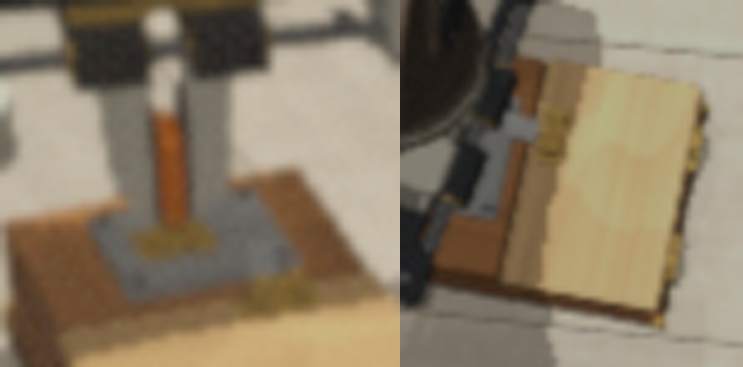

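View pics/fs.png

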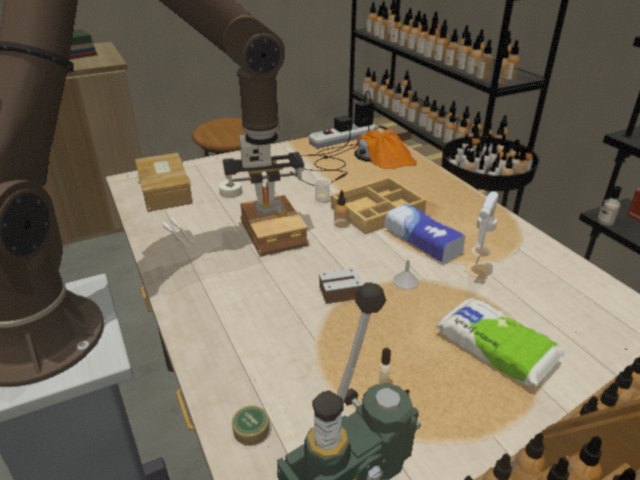

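The keeper no longer shows the grey bolt end inside it, so the bolt has drawn back. The moment rose from 0.09 to about 0.19 N m at 1.73 rad of tool turn, so the plug is against its stop. All the bystanders in view stand where they were. Handing in.

```bash
python3 -c "
from cell import order,arm
print(order.sign_off());o=arm.observe();print(o['clock'],o['position'],o['force'],o['ft_torque'],o['width'])"
```

```text
the job is handed in; nothing more can be done
None
the job is handed in; nothing more can be done
```

I slid the key out through the holder's open end, pushed it fully home in the keyway, turned it clockwise to the stop and handed in at about 15 s, still gripping it at 60 N. The hand-in gave no verdict, so these are my own readings:

- **Key home:** it went past both pins, with about 10 N on the tool at the first and no clear peak at the second. It stopped hard with the tool at 97.5 mm, about 26 mm deep; the force there rose from 6 to 18 N with no further movement.
- **Turned to the stop:** the tool turned 1.73 rad. The moment rose from about 0.09 to 0.19 N m, more than the spring's 0.11, so I take the plug to be at its stop.
- **Bolt:** the last scene picture shows no bolt end left in the keeper. In the top view the change was hard to see.
- **Final state:** sideways force was about 2 N, the tool was level within 0.003 rad, and the downward press was about 9 N. The jaws stood about 9.5 mm apart on the 10 mm head.
- **Bystanders:** nothing had visibly moved in the final scene picture, but I compared by eye only. The atomiser stands partly behind the machine there.

**Disagreement:** the cameras put the keyway about 3 mm lower in y than where the key actually went in (y about 173 mm against 176 mm). The slot's lead-in and small corrections from the felt force took this up.

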